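# Feel along the rivets of a sprung cutting guide

### The job

Check the rivets of the L-shaped cutting guide by feel: with the gripper closed and pointing down, run the fingertips along the row of rivets, from the free end of the long leg round the corner to the end of the short leg, pressing just enough that the springy bar gives a few millimetres at every rivet. Press gently, never down to the stop, do not lift the bar, leave the straight guide and everything else where they are, and finish with the hand clear and the bar sprung back.

Things in the scene. Friction and masses are not known exactly. Their poses are not given: they have to be found in the camera images.
- guide: L-shaped guide: plywood board 160 (x) x 250 (y) x 18 mm, fixed to the table; 20 mm above it floats a level L-shaped aluminium bar on springs, 32 mm wide, 6 thick, top 44 mm above the table. In the board's axes the long leg (212 mm) runs along y at x = -45 mm; from its +y end the short leg (124 mm) runs to +x at y = +90 mm. Origin: centre of the board's underside; z up
- guide_bar (a joint): how far the L-shaped bar is pressed down on its springs, m: 0 at rest, the stop is at 0.014; it stays level, resists with about 0.5 N per mm wherever it is pressed, and springs back to 0. Negative: lifted (to -0.010)
- rivet1 (a point): first rivet, 16 mm from the free end of the L-shaped bar's long leg: on the centreline of the bar's top face, as are all the others. The rivets are flush dark discs 10 mm across, 36 mm apart centre to centre. The point moves down with the bar; z up
- rivet2 (a point): rivet 2, next along the long leg
- rivet3 (a point): rivet 3, next along the long leg
- rivet4 (a point): rivet 4, next along the long leg
- rivet5 (a point): rivet 5, next along the long leg
- rivet6 (a point): rivet 6, in the corner, where the long leg meets the short one; the row turns 90 degrees here
- rivet7 (a point): rivet 7, next along the short leg
- rivet8 (a point): rivet 8, next along the short leg
- rivet9 (a point): last rivet, 16 mm from the free end of the short leg
- straight: the straight cutting guide: the same board, springs and bar height, but its bar is one straight leg 212 mm long along y at x = -45 mm. To be left alone. Origin: centre of the board's underside
- straight_bar (a joint): how far the straight guide's bar is pressed down, m; 0 at rest, stop at 0.014
- bowl: white ceramic bowl, rim radius 32 mm, 36 mm high, loose, standing on the L-shaped guide's board inside the L; origin centre of underside. To be left alone
- rib: flat dark wooden rib 50 x 85 x 12 mm, loose, lying on the straight guide's board; origin centre of underside. To be left alone
- pinch_pot: terracotta bowl, rim radius 36 mm, 45 mm high, loose, on the table; origin centre of underside. To be left alone
- pail: metal pail, rim radius 60 mm, 120 mm high, loose, on the table; origin centre of underside. To be left alone
- jar: closed amber jar, radius 33 mm, 90 mm high, loose, on the table; origin centre of underside. To be left alone
- brush: wooden brush about 200 mm long lying on the table, loose; x axis along it towards the bristles. To be left alone

How it is judged (in metres and radians):
On the way, in this order (a step that is already met when the one before it is completed fails the run):
1. the bar gives under the fingertips at rivet 1 (horizontal distance between the grasp point and rivet1 below 0.017 m and value of joint guide_bar above 0.001 m and contact force between the fingers and guide above 0.1 N), for 0.05 s.
2. the bar gives under the fingertips at rivet 2 (horizontal distance between the grasp point and rivet2 below 0.017 m and value of joint guide_bar above 0.001 m and contact force between the fingers and guide above 0.1 N), for 0.05 s.
3. the bar gives under the fingertips at rivet 3 (horizontal distance between the grasp point and rivet3 below 0.017 m and value of joint guide_bar above 0.001 m and contact force between the fingers and guide above 0.1 N), for 0.05 s.
4. the bar gives under the fingertips at rivet 4 (horizontal distance between the grasp point and rivet4 below 0.017 m and value of joint guide_bar above 0.001 m and contact force between the fingers and guide above 0.1 N), for 0.05 s.
5. the bar gives under the fingertips at rivet 5 (horizontal distance between the grasp point and rivet5 below 0.017 m and value of joint guide_bar above 0.001 m and contact force between the fingers and guide above 0.1 N), for 0.05 s.
6. the bar gives under the fingertips at rivet 6 (horizontal distance between the grasp point and rivet6 below 0.017 m and value of joint guide_bar above 0.001 m and contact force between the fingers and guide above 0.1 N), for 0.05 s.
7. the bar gives under the fingertips at rivet 7 (horizontal distance between the grasp point and rivet7 below 0.017 m and value of joint guide_bar above 0.001 m and contact force between the fingers and guide above 0.1 N), for 0.05 s.
8. the bar gives under the fingertips at rivet 8 (horizontal distance between the grasp point and rivet8 below 0.017 m and value of joint guide_bar above 0.001 m and contact force between the fingers and guide above 0.1 N), for 0.05 s.
9. the bar gives under the fingertips at rivet 9 (horizontal distance between the grasp point and rivet9 below 0.017 m and value of joint guide_bar above 0.001 m and contact force between the fingers and guide above 0.1 N), for 0.05 s.
At the end, for the whole second after the job is handed in: Both bars are within 3 mm of their rest height and every loose thing is within 20 mm of where it began (value of joint guide_bar between -0.003 and 0.003 m and value of joint straight_bar between -0.003 and 0.003 m and distance of each of bowl, rib, pinch_pot, pail, jar, brush from where it was at the start of the episode below 0.02 m); the robot touches nothing.
It fails at once if the L-shaped bar is pressed down (almost) to its stop: more than 12.5 mm (value of joint guide_bar above 0.0125 m).
It fails at once if the L-shaped bar is lifted more than 5 mm (value of joint guide_bar below -0.005 m).
It fails at once if the L-shaped guide is pushed harder than 20 N (contact force between the fingers and guide above 20 N).
It fails at once if the straight guide's bar is pressed or lifted by more than 3 mm (value of joint straight_bar above 0.003 m or value of joint straight_bar below -0.003 m).
It fails at once if a loose thing is moved or lifted more than 20 mm (distance of any of bowl, rib, pinch_pot, pail, jar, brush from where it was at the start of the episode above 0.02 m).
It also fails if it takes over 45 s, if anything falls off the work surface, if the arm or the gripper's body presses on something with over 40 N, if the wrist force passes 120 N, or if a joint passes its speed limit or range.

### The arm

A 6-joint arm with a two-finger parallel gripper is mounted at the origin on the work surface. World frame = base frame: x ahead of the robot, y to its left, z up, the work surface at z = 0. Lengths are in mm, angles in degrees, forces in N, time in s.
With the tool pointing down it reaches from about 350 to 850 mm from the base axis. Payload 8.1 kg.
Tool frame: the origin (TCP) lies on the centre line of the jaws, within the pads' length; the fingertips stand r.tip_extent ahead of it and the grasp point (between the pads) lies 8 mm behind it (r.tip_extent is the distance from the TCP to the fingertips, in mm); z points along the fingers, y is the direction in which the jaws open and shut (so a half turn about z gives the same grasp; the last joint's range is limited). The gripper opens to 85 mm and grips with 20 to 120 N. Pads are 22 mm wide; open, the fingers measure 114 mm over their backs; the gripper's body (76 mm by 85 mm) begins 54 mm behind the grasp point. The pads swing forward as they close: fully open they stand 13 mm farther back than shut.
Start: joints at [72.112, 7.471, 85.268, -0, 87.261, -4.893], TCP at [134.894, 584.644, 242.292] pointing down, gripper open.
Joint ranges: [-169.43, 169.43], [-51.17, 129.36], [1.28, 143.12], [-76.62, 256.62], [0, 156.53], [-152.29, 152.29]. Speed limits (degrees/s): [136.94, 136.94, 159.86, 180, 180, 180].

### API

Orientations are given as [roll, pitch, yaw] about the fixed x, y, z axes, in that order (R = Rz(yaw) Ry(pitch) Rx(roll)).
In Python, from bench import sense, optics, hand_in, spotter, r gives the robot as it stands.
- The arm moves only by the tool apply_moves, never from a script. Its argument "series" is a list of rows, each a list of 3 entries, a list of its own where there are three numbers: the opening, from 0 (shut) to 1 (fully open), then the shift along the world's x, y, z in m, then the turn about the world's z in rad. In form: [[grip, [x, y, z], turn], ...]. A call has 1 to 5 rows; each row is the pose to reach, as a shift and turn from the pose measured when the call began; what a row does not reach only later rows make up. A row lasts 1/8 s, in which the tool goes at most 62.5 mm and 10.7 degrees, less where a joint would pass 70% of its speed; a pose out of reach is approached as far as the arm can. A call with a gripper value outside its range is refused whole. The fingers move at their own pace and stop on an object; "grip_force" is the grip in N (left out, the last holds). Time passes only in rows, so rows that repeat a pose let the fingers close. It gives the time, the measured TCP pose, the force and the opening at its end, in the units of the state.
- sense(): the state, without advancing time (a new reading comes with each control period).
- optics.snapshot(name): name is "scene" or "side" or "wrist"; returns a dict with "color" (420x560x3 uint8, blue, green, red), "intrinsics" (3x3 intrinsics, pixels), "rvec" (rotation vector, rad) and "tvec" (3), from world to camera coordinates, as OpenCV has them. Camera axes: x right, y down, z forward; pixel columns grow to the right and rows downward; lengths in mm; the calibration is good to about 2 mm. The wrist camera is an equidistant fisheye: a pixel r from the principal point sees the ray r / f radians off the axis. A picture is of the moment at which its call begins. There is no depth.
- hand_in(): hands the job in, once; it reports no verdict.
Trained networks look in a picture, given as the dict that the camera call returned (one of the last four; its "shot" number tells which), for a name from the list of things; names that differ only in an ending like _2 or _b are one class to them, and where a whole thing is asked for, a point or a joint stands for the part that bears it (a point fixed in the world has none). Each returns a list of dicts, best first, with "p" (0 to 1); they miss things now and then, are a little off and sometimes report something else, mostly with a low value. They report only what shows in the picture. A call takes as long as a camera call.
- spotter.search_frame(picture, query): "xyz" ([x, y, z] in mm, in the coordinates of the camera as it stood for that picture, good to about 4 mm: the middle of the surface that is visible of it).
- spotter.masks_of(picture, query): "mask" (420x560 bool, what is visible of it).
The state is a dict: "time": time; "joint_pos": joint angles; "qd": joint speeds; "joint_efforts": joint torques, N m; "tool_pos": TCP position; "tcp_rot": TCP orientation; "ft_force": force on the tool from outside, world axes, zero at the start; "wrist_torque": the same for the moment, N m; "finger_gap": finger opening in mm.
Only numpy, scipy, OpenCV 4.12 (cv2) and the standard library are available. Lean on these libraries where they do the work, as an engineer would, in place of code of your own. Each camera call takes 0.05 s, during which the arm holds its last target.

## Working session

There is one attempt and no reset: what is moved stays moved. The work goes in short steps, Python scripts to look and compute and a tool call to move; the robot and the scene stay as the last step left them, time stands still between calls to the robot, and variables do not carry over. Pictures are saved under pics/ and viewed, and the job is handed in when it is done.

Besides the shell and the picture viewer there is one more tool, called after "Emit:" by a JSON object that holds its "api" and its "payload", one argument or row to a line. apply_moves: Moves the arm, as the interface text tells. Its arguments: {"type":"object","properties":{"series":{"type":"array"},"grip_force":{"type":"number"}},"required":["series"]}

```bash
mkdir -p pics
python3 - <<'E'
from bench import sense, optics, r
import cv2
print(sense(), r.tip_extent)
for n in ("scene","side","wrist"):
    s=optics.snapshot(n); cv2.imwrite(f"pics/{n}0.png",s["color"]); print(n,s["intrinsics"],s["rvec"],s["tvec"],s["shot"])
E
```

```text
{'time': 0.0, 'joint_pos': array([ 7.21112371e+01,  7.51408611e+00,  8.53316127e+01, -1.33136225e-03,
        8.72618728e+01, -4.89258158e+00]), 'qd': array([ 0.04018068,  0.02311533,  0.04405947, -0.0160623 ,  0.01976263,
        0.13418455]), 'joint_efforts': array([-1.46957147e-03, -5.69366598e+01, -5.00570011e+01, -2.26012726e-04,
        1.40061820e-02,  4.47768559e-05]), 'tool_pos': array([134.74414294, 584.1120276 , 241.23271276]), 'tcp_rot': array([-1.79892707e+02, -7.84967452e-03,  1.67003876e+02]), 'ft_force': array([-1.02750859, -0.13175685, -0.62946034]), 'wrist_torque': array([0.03758243, 0.00583778, 0.01041552]), 'finger_gap': 85.1666693582076} 11.0
scene [[507.91448739   0.         264.02913046]
 [  0.         507.91448739 210.11851697]
 [  0.           0.           1.        ]] [ 2.11211258  1.60336449 -0.46137905] [-138.40726615 -454.57567455 1632.2243565 ] 1
side [[416.94879161   0.         282.16600104]
 [  0.         416.94879161 211.68379973]
 [  0.           0.           1.        ]] [ 2.17222308 -0.53851195  0.28293249] [-537.12272596  216.94132372  925.21983068] 2
wrist [[325.1922621    0.         278.06942724]
 [  0.         325.1922621  211.65356959]
 [  0.           0.           1.        ]] [-2.26295931 -1.8007974  -0.27420974] [-600.79475211  -39.66097404  378.69876387] 3
```

View pics/scene0.png

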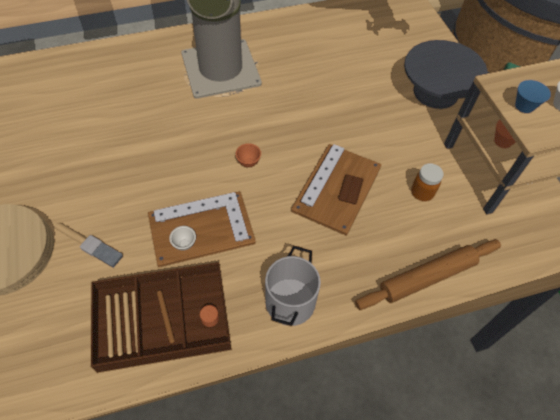

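View pics/side0.png

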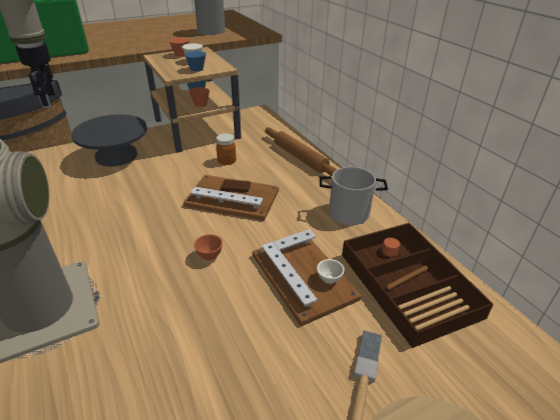

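View pics/wrist0.png

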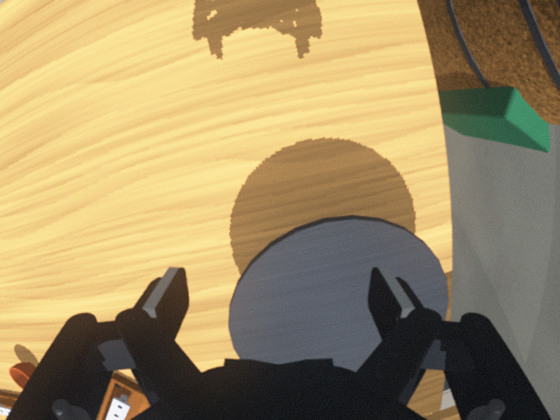

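The scene view shows the L guide at about (200,228), its corner at (232,202), the long leg's free end at (158,214) and the short leg's end at (240,235). The straight guide is at (338,188). The side view shows the L guide at (300,275). Next I'll find the rivets in both views.

Run:
```python
from bench import sense, optics, r, spotter
import cv2, numpy as np
for n in ("scene","side"):
    s=optics.snapshot(n)
    R=cv2.Rodrigues(s["rvec"])[0]; t=np.array(s["tvec"]).ravel()
    for q in ("guide","rivet1","rivet6","guide_bar","straight","bowl","rib","pinch_pot","pail","jar","brush"):
        o=spotter.search_frame(s,q)
        print(n,q,[(round(d["p"],2),(R.T@(np.array(d["xyz"])-t)).round(0)) for d in o[:3]])
    for q in ("guide","guide_bar"):
        o=spotter.masks_of(s,q)
        for d in o[:2]:
            ys,xs=np.where(d["mask"]); print(q,d["p"],xs.min(),xs.max(),ys.min(),ys.max(),len(xs))
    c=s["color"]; np.savez(f"{n}.npz",c=c,K=s["intrinsics"],rv=s["rvec"],tv=s["tvec"])
    x0,y0=(140,175) if n=="scene" else (240,220)
    cv2.imwrite(f"pics/{n}_z.png",cv2.resize(c[y0:y0+100,x0:x0+130],None,fx=6,fy=6,interpolation=cv2.INTER_CUBIC))
```

```text
scene guide [(0.59, array([ 577., -171.,   20.])), (0.26, array([ 532., -136.,   44.]))]
scene rivet1 [(0.84, array([ 532., -137.,   42.]))]
scene rivet6 [(0.84, array([ 532., -137.,   42.]))]
scene guide_bar [(0.78, array([ 538., -134.,   40.]))]
scene straight [(0.62, array([558., 178.,  22.])), (0.34, array([ 561., -450.,   17.]))]
scene bowl [(0.72, array([ 536., -130.,   43.])), (0.66, array([ 601., -231.,   41.]))]
scene rib [(0.58, array([565., 220.,  25.]))]
scene pinch_pot [(0.67, array([378.,  -8.,  29.]))]
scene pail [(0.79, array([804., -12.,  58.]))]
scene jar [(0.79, array([627., 403.,  72.]))]
scene brush [(0.9, array([ 562., -452.,   15.]))]
guide 0.79 149 255 192 266 4961
guide_bar 0.9 155 248 193 241 1511
guide_bar 0.72 148 255 192 266 5074
side guide [(0.67, array([ 553., -206.,   16.])), (0.31, array([ 530., -152.,   45.]))]
side rivet1 [(0.95, array([ 530., -150.,   42.]))]
side rivet6 [(0.95, array([ 530., -150.,   42.]))]
side guide_bar [(0.61, array([ 531., -151.,   42.]))]
side straight [(0.68, array([525., 169.,  18.]))]
side bowl [(0.73, array([ 617., -228.,   46.])), (0.68, array([ 530., -148.,   45.])), (0.62, array([397.,   3.,  31.]))]
side rib [(0.87, array([568., 219.,  29.])), (0.2, array([ 532., -152.,   46.]))]
side pinch_pot [(0.81, array([395.,   1.,  30.])), (0.33, array([524., 168.,  19.]))]
side pail [(0.61, array([802., -45.,  78.])), (0.18, array([ 617., -226.,   46.]))]
side jar [(0.74, array([606., 396.,  54.]))]
side brush []
guide 0.71 351 381 330 419 1461
guide 0.58 253 360 230 325 5130
guide_bar 0.68 263 316 230 304 1304
```

View pics/scene_z.png

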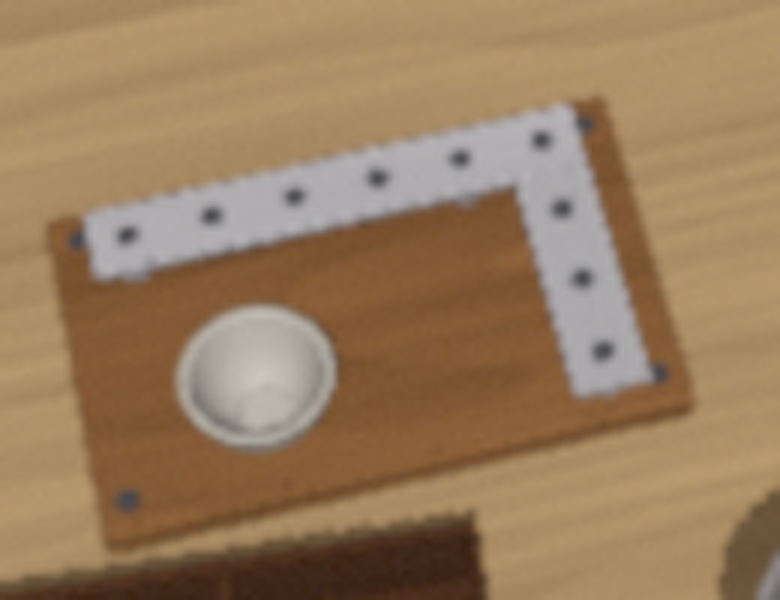

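View pics/side_z.png

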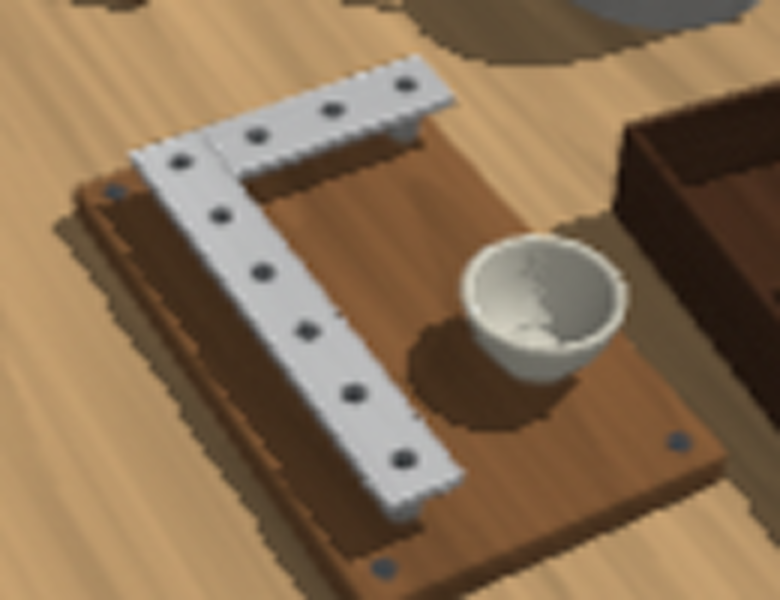

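Both zooms show all 9 rivets. Scene: (127,235) to (541,140) to (602,350) in zoomed pixels. Side: (404,458) to (180,161) to (405,84). I'll refine these and triangulate.

```bash
cat > h.py <<'E'
import numpy as np, cv2
from scipy.optimize import least_squares
Z={"scene":((140,175),[(127,235),(211,215),(294,196),(377,178),(459,158),(541,140),(561,208),(582,279),(602,350)]),
"side":((240,220),[(404,458),(353,394),(307,331),(262,272),(221,215),(180,161),(257,135),(333,109),(405,84)])}
P={};U={};D={}
for n,(o,pts) in Z.items():
    d=np.load(n+".npz"); D[n]=d
    g=cv2.cvtColor(d["c"],cv2.COLOR_BGR2GRAY).astype(float); out=[]
    for p in pts:
        c=(np.array(p)+.5)/6-.5+o
        for _ in range(5):
            yy,xx=np.mgrid[int(c[1])-2:int(c[1])+4,int(c[0])-2:int(c[0])+4]
            w=np.clip(150-g[yy,xx],0,None)*(np.hypot(xx-c[0],yy-c[1])<2.6)
            c=np.array([(w*xx).sum(),(w*yy).sum()])/w.sum()
        out.append(c)
    U[n]=np.array(out); P[n]=d["K"]@np.c_[cv2.Rodrigues(d["rv"])[0],d["tv"].ravel()]
X=cv2.triangulatePoints(P["scene"],P["side"],U["scene"].T,U["side"].T); X=(X[:3]/X[3]).T
print(X.round(1)); print(np.linalg.norm(np.diff(X,axis=0),axis=1).round(1))
M=np.array([[-45,-90+36*i] for i in range(6)]+[[-45+36*i,90] for i in (1,2,3)],float)
def model(q):
    c,s=np.cos(q[2]),np.sin(q[2]); return np.c_[M@np.array([[c,s],[-s,c]])+q[:2],np.full(9,q[3])]
def res(q,names=("scene","side")):
    return np.concatenate([(cv2.projectPoints(model(q),D[n]["rv"],D[n]["tv"],D[n]["K"],None)[0][:,0]-U[n]).ravel() for n in names])
th=np.arctan2(*(X[5]-X[0])[[1,0]])-np.pi/2
s=least_squares(res,[*X.mean(0)[:2],th,44]); print(s.x,np.degrees(s.x[2]),np.sqrt(np.mean(s.fun**2))); print(model(s.x).round(1))
for n in Z:
    f=lambda q:res([*q,44.],(n,)); s1=least_squares(f,s.x[:3]); print(n,s1.x,np.sqrt(np.mean(s1.fun**2)))
E
python3 h.py
```

```text
[[ 523.  -274.2   44.7]
 [ 522.9 -238.2   44.8]
 [ 522.9 -202.5   45.1]
 [ 523.  -166.5   44.8]
 [ 523.1 -130.6   45.2]
 [ 523.2  -94.6   45.2]
 [ 559.1  -94.4   44.8]
 [ 595.2  -94.6   45. ]
 [ 631.3  -94.7   44.9]]
[36.  35.7 36.  35.9 36.  35.8 36.2 36. ]
[ 5.67997530e+02 -1.84458351e+02 -2.08885823e-03  4.49501195e+01] -0.11968276070926916 0.07754078551389623
[[ 522.8 -274.4   45. ]
 [ 522.9 -238.4   45. ]
 [ 523.  -202.4   45. ]
 [ 523.  -166.4   45. ]
 [ 523.1 -130.4   45. ]
 [ 523.2  -94.4   45. ]
 [ 559.2  -94.4   45. ]
 [ 595.2  -94.5   45. ]
 [ 631.2  -94.6   45. ]]
scene [ 5.67592344e+02 -1.84567854e+02 -1.15906390e-03] 0.04812100807560544
side [ 5.68418160e+02 -1.83407092e+02 -2.42515138e-03] 0.036490467297164236
```

The fit residual is 0.08 px. Spacing comes out at 36 mm and the top at z ≈ 44–45, which matches the text. Rivet 1 is at (522.8, -274.4), rivet 6 at (523.2, -94.4) and rivet 9 at (631.2, -94.6). I'll close the gripper and go there, passing clear of the shelf.

Emit:
{"api": "apply_moves", "payload": {
  "series": [
    [0,[0.03,-0.04,0],0.05],
    [0,[0.06,-0.08,0],0.1],
    [0,[0.09,-0.12,0],0.15],
    [0,[0.12,-0.16,0],0.2],
    [0,[0.15,-0.2,0],0.228]
  ],
  "grip_force": 20
}}

```text
time: 2.17
tool_pos: [285.6, 383.4, 242.5]
tcp_rot: [180.0, 0.0, -179.8]
ft_force: [1.9, 0.4, 0.3]
finger_gap: 0.0
```

Emit:
{"api": "apply_moves", "payload": {
  "series": [
    [0,[0.02,-0.05,0],0],
    [0,[0.04,-0.1,0],0],
    [0,[0.055,-0.15,0],0],
    [0,[0.07,-0.2,0],0],
    [0,[0.085,-0.25,0],0]
  ]
}}

```text
time: 2.8
tool_pos: [371.0, 131.8, 242.8]
tcp_rot: [180.0, 0.1, -179.8]
ft_force: [1.3, 0.5, 0.4]
finger_gap: 0.0
```

Emit:
{"api": "apply_moves", "payload": {
  "series": [
    [0,[0.02,-0.05,0],0],
    [0,[0.04,-0.1,0],0],
    [0,[0.055,-0.15,0],0],
    [0,[0.07,-0.2,0],0],
    [0,[0.085,-0.25,0],0]
  ]
}}

```text
time: 3.42
tool_pos: [456.3, -120.1, 243.1]
tcp_rot: [180.0, 0.1, -179.9]
ft_force: [1.4, 0.6, 0.1]
finger_gap: -0.1
```

Emit:
{"api": "apply_moves", "payload": {
  "series": [
    [0,[0.022,-0.05,0],0],
    [0,[0.044,-0.1,-0.03],0],
    [0,[0.0665,-0.154,-0.07],0],
    [0,[0.0665,-0.154,-0.11],0],
    [0,[0.0665,-0.154,-0.14],0]
  ]
}}

```text
time: 4.05
tool_pos: [521.8, -274.6, 100.3]
tcp_rot: [179.9, 0.0, -179.9]
ft_force: [0.4, 0.8, 0.2]
finger_gap: 0.1
```

Run:
```python
from bench import sense, optics
import cv2
s=sense(); print(s["tool_pos"],s["ft_force"],s["tcp_rot"])
for n,(x0,y0) in {"scene":(110,130),"side":(240,180)}.items():
    c=optics.snapshot(n)["color"]; cv2.imwrite(f"pics/{n}1.png",cv2.resize(c[y0:y0+150,x0:x0+180],None,fx=4,fy=4,interpolation=cv2.INTER_CUBIC))
```

```text
[ 521.84796437 -274.62260044  100.29248278] [0.43708404 0.76461829 0.20237042] [ 1.79889966e+02  1.51966057e-02 -1.79931791e+02]
```

View pics/scene1.png

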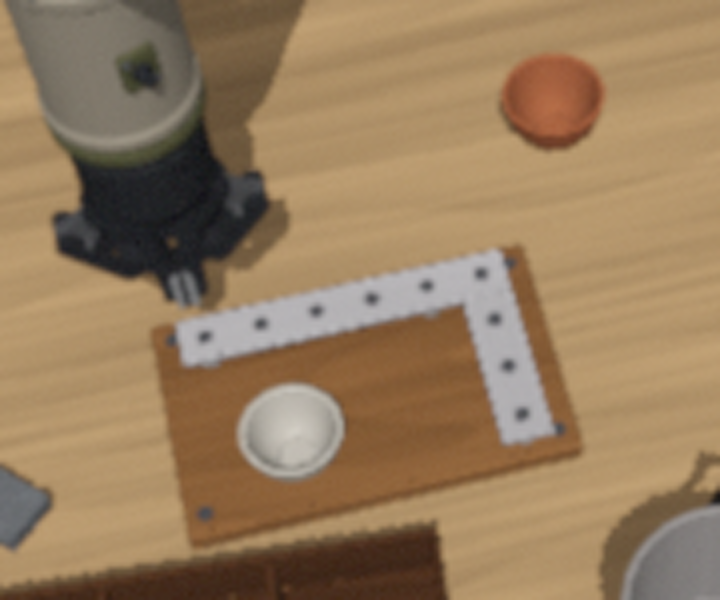

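View pics/side1.png

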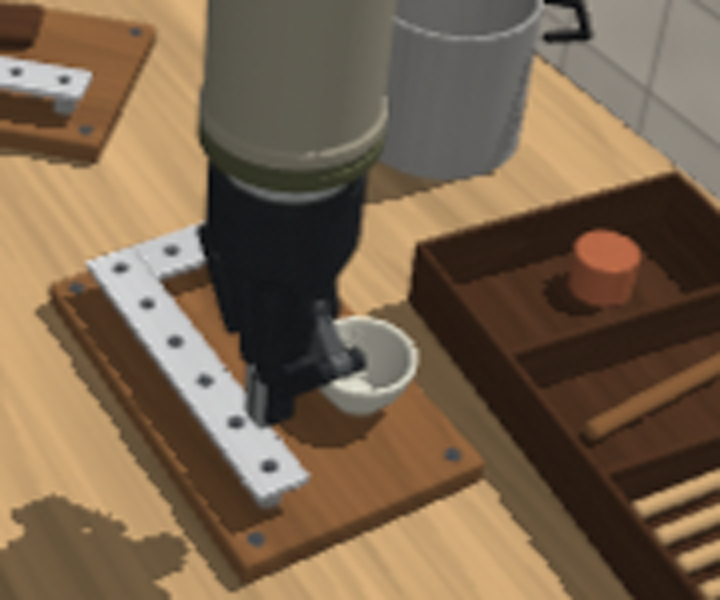

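The closed fingertips hang about 45 mm above the bar near rivet 1, with the offsets in the two views due to parallax. The bowl is well clear. I'll come down to just above the bar and then press slowly.

Emit:
{"api": "apply_moves", "payload": {
  "series": [
    [0,[0.001,0,-0.02],0],
    [0,[0.001,0,-0.035],0],
    [0,[0.001,0,-0.041],0],
    [0,[0.001,0,-0.041],0]
  ]
}}

```text
time: 4.65
tool_pos: [520.9, -272.5, 57.2]
tcp_rot: [179.7, -0.3, -179.9]
ft_force: [1.0, -1.2, -0.3]
finger_gap: 0.2
```

Emit:
{"api": "apply_moves", "payload": {
  "series": [
    [0,[0,0,-0.003],0],
    [0,[0,0,-0.006],0],
    [0,[0,0,-0.007],0],
    [0,[0,0,-0.007],0]
  ]
}}

```text
time: 5.15
tool_pos: [521.4, -272.8, 50.7]
tcp_rot: [179.7, -0.2, -179.9]
ft_force: [1.4, 0.3, 1.9]
finger_gap: -0.0
```

Run:
```python
from bench import sense, optics
import cv2
s=sense(); print(s["tool_pos"],s["ft_force"],s["tcp_rot"])
for n,(x0,y0) in {"scene":(130,170),"side":(240,210)}.items():
    c=optics.snapshot(n)["color"]; cv2.imwrite(f"pics/{n}2.png",cv2.resize(c[y0:y0+100,x0:x0+130],None,fx=6,fy=6,interpolation=cv2.INTER_CUBIC))
print(sense()["tool_pos"],sense()["ft_force"])
```

```text
[ 521.38418015 -272.7507186    50.68677253] [1.4167982  0.26237594 1.91108126] [ 179.74344959   -0.20263763 -179.86922967]
[ 521.33487585 -272.76393218   50.68583561] [ 2.04501214 -0.49911735  1.75886138]
```

View pics/side2.png

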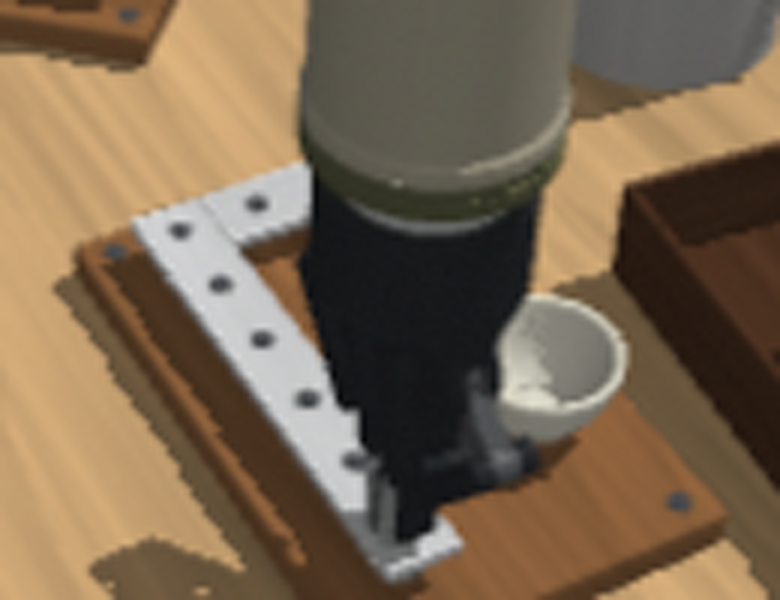

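View pics/scene2.png

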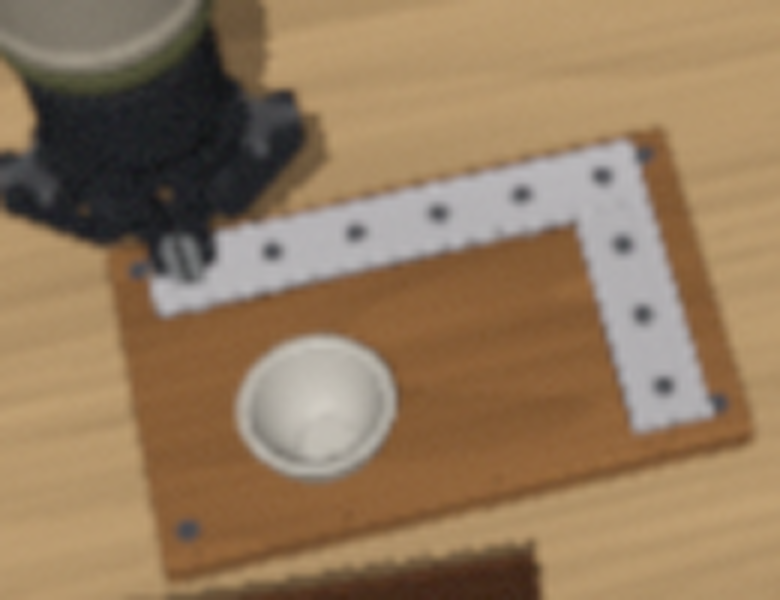

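The fingertips sit on rivet 1. Rivet 5 in the side view has moved down by about 1.5 px, so the bar gives by roughly 4 mm, and the force is about 1.9 N. Now I'll slide along.

Emit:
{"api": "apply_moves", "payload": {
  "series": [
    [0,[0.001,0.01,0],0],
    [0,[0.001,0.02,0],0],
    [0,[0.001,0.03,0],0],
    [0,[0.001,0.035,0],0],
    [0,[0.001,0.035,0],0]
  ]
}}

```text
time: 5.88
tool_pos: [522.2, -236.8, 50.5]
tcp_rot: [179.7, -0.2, -179.8]
ft_force: [-0.7, 1.3, 1.7]
finger_gap: 0.2
```

Emit:
{"api": "apply_moves", "payload": {
  "series": [
    [0,[0.001,0.01,0],0],
    [0,[0.001,0.02,0],0],
    [0,[0.001,0.03,0],0],
    [0,[0.001,0.035,0],0],
    [0,[0.001,0.035,0],0]
  ]
}}

```text
time: 6.5
tool_pos: [523.2, -201.0, 50.5]
tcp_rot: [179.7, -0.2, -179.8]
ft_force: [-0.3, 1.1, 2.9]
finger_gap: 0.4
```

Emit:
{"api": "apply_moves", "payload": {
  "series": [
    [0,[0,0.01,0],0],
    [0,[0,0.02,0],0],
    [0,[0,0.03,0],0],
    [0,[0,0.035,0],0],
    [0,[0,0.035,0],0]
  ]
}}

```text
time: 7.12
tool_pos: [523.2, -165.1, 50.4]
tcp_rot: [179.6, -0.3, -179.7]
ft_force: [0.3, 1.3, 3.1]
finger_gap: -0.2
```

Emit:
{"api": "apply_moves", "payload": {
  "series": [
    [0,[0,0.01,0],0],
    [0,[0,0.02,0],0],
    [0,[0,0.03,0],0],
    [0,[0,0.035,0],0],
    [0,[0,0.035,0],0]
  ]
}}

```text
time: 7.75
tool_pos: [523.2, -129.3, 50.4]
tcp_rot: [179.6, -0.3, -179.7]
ft_force: [0.8, 0.5, 2.8]
finger_gap: -0.0
```

Emit:
{"api": "apply_moves", "payload": {
  "series": [
    [0,[0,0.01,0],0],
    [0,[0,0.02,0],0],
    [0,[0,0.03,0],0],
    [0,[0,0.035,0],0],
    [0,[0,0.035,0],0]
  ]
}}

```text
time: 8.38
tool_pos: [523.1, -93.5, 50.3]
tcp_rot: [179.5, -0.3, -179.7]
ft_force: [0.2, 2.2, 2.9]
finger_gap: 0.2
```

Now the corner at rivet 6. From here I turn along +x.

Emit:
{"api": "apply_moves", "payload": {
  "series": [
    [0,[0.01,-0.001,0],0],
    [0,[0.02,-0.001,0],0],
    [0,[0.03,-0.001,0],0],
    [0,[0.036,-0.001,0],0],
    [0,[0.036,-0.001,0],0]
  ]
}}

```text
time: 9.0
tool_pos: [560.1, -94.7, 50.5]
tcp_rot: [179.6, -0.2, -179.7]
ft_force: [1.5, 0.4, 2.3]
finger_gap: 0.2
```

Emit:
{"api": "apply_moves", "payload": {
  "series": [
    [0,[0.01,0,0],0],
    [0,[0.02,0,0],0],
    [0,[0.03,0,0],0],
    [0,[0.036,0,0],0],
    [0,[0.036,0,0],0]
  ]
}}

```text
time: 9.62
tool_pos: [597.1, -94.6, 50.7]
tcp_rot: [179.6, -0.1, -179.7]
ft_force: [1.0, 0.4, 2.0]
finger_gap: -0.0
```

Emit:
{"api": "apply_moves", "payload": {
  "series": [
    [0,[0.01,0,0],0],
    [0,[0.02,0,0],0],
    [0,[0.03,0,0],0],
    [0,[0.034,0,0],0],
    [0,[0.034,0,0],0]
  ]
}}

```text
time: 10.25
tool_pos: [631.9, -94.7, 50.8]
tcp_rot: [179.6, -0.1, -179.7]
ft_force: [1.6, -0.0, 2.5]
finger_gap: 0.1
```

Run:
```python
from bench import sense, optics
import cv2
s=sense(); print(s["tool_pos"],s["ft_force"])
c=optics.snapshot("scene")["color"][160:270,130:260]; d=optics.snapshot("side")["color"][210:320,240:370]
cv2.imwrite("pics/both3.png",cv2.resize(cv2.hconcat([c,d]),None,fx=3,fy=3,interpolation=cv2.INTER_CUBIC))
```

```text
[631.89645183 -94.66503244  50.82285799] [ 1.63960204 -0.02132708  2.47616262]
```

View pics/both3.png

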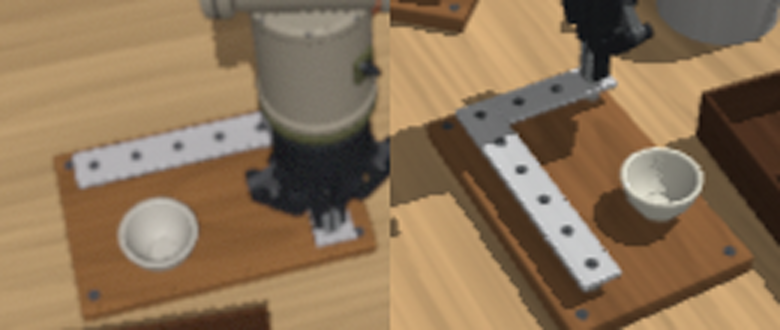

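The fingertips are pressing on rivet 9 at the end of the short leg, and the bowl has not moved. Next I'll lift straight up.

Emit:
{"api": "apply_moves", "payload": {
  "series": [
    [0,[0,0,0.01],0],
    [0,[0,0,0.03],0],
    [0,[0,0,0.06],0],
    [0,[0,0,0.1],0],
    [0,[0,0,0.13],0]
  ]
}}

```text
time: 10.98
tool_pos: [632.2, -94.8, 184.8]
tcp_rot: [179.6, 0.1, -179.7]
ft_force: [1.6, -0.1, 0.7]
finger_gap: 0.3
```

Emit:
{"api": "apply_moves", "payload": {
  "series": [
    [0,[0,0,0.02],0],
    [0,[0,0,0.03],0],
    [0,[0,0,0.03],0],
    [0,[0,0,0.03],0]
  ]
}}

```text
time: 11.48
tool_pos: [631.5, -94.7, 213.4]
tcp_rot: [179.6, -0.0, -179.7]
ft_force: [-0.2, 0.2, -0.8]
finger_gap: -0.1
```

Run:
```python
from bench import sense, optics
import cv2, numpy as np
s=sense(); print(s["time"],s["tool_pos"],s["ft_force"])
for n in("scene","side"):
    c=optics.snapshot(n)["color"]; cv2.imwrite(f"pics/{n}4.png",c)
    print(n,"mean abs diff in L long leg", np.abs(c.astype(int)-np.load(n+".npz")["c"])[(slice(192,225),slice(150,215)) if n=="scene" else (slice(240,305),slice(262,318))].mean())
```

```text
11.475 [631.45442874 -94.71716028 213.43369229] [-0.18080762  0.21100656 -0.80539144]
scene mean abs diff in L long leg 4.331002331002331
side mean abs diff in L long leg 7.6802197802197805
```

View pics/side4.png

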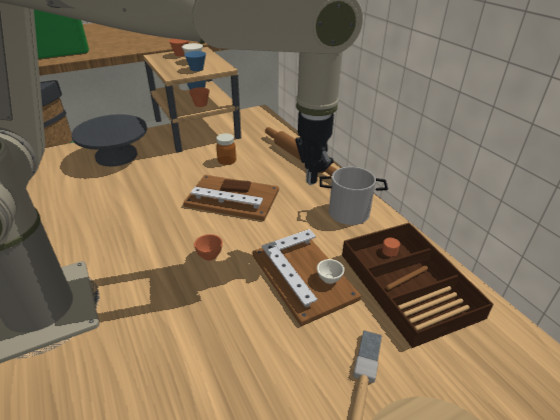

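View pics/scene4.png

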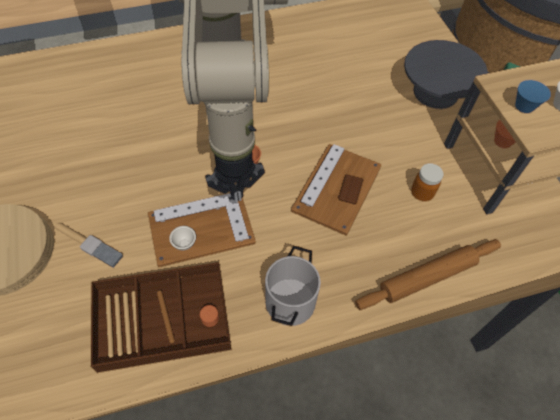

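The hand is clear, about 160 mm above the bar, and everything is where it started. I'll check the rivet pixels against the first picture before handing in.

```bash
python3 - <<'E'
import cv2,numpy as np
from h import U
g=255-cv2.cvtColor(cv2.imread("pics/side4.png"),cv2.COLOR_BGR2GRAY).astype(float)
for i in (0,1,2,3,6,7,8):
    c=U["side"][i].copy()
    for _ in range(5):
        yy,xx=np.mgrid[int(c[1])-2:int(c[1])+4,int(c[0])-2:int(c[0])+4]
        w=np.clip(g[yy,xx]-105,0,None)*(np.hypot(xx-c[0],yy-c[1])<2.6); c=np.array([(w*xx).sum(),(w*yy).sum()])/w.sum()
    print(i+1,(c-U["side"][i]).round(2))
E
python3 -c "
from bench import hand_in
print(hand_in())"
```

```text
[[ 523.  -274.2   44.7]
 [ 522.9 -238.2   44.8]
 [ 522.9 -202.5   45.1]
 [ 523.  -166.5   44.8]
 [ 523.1 -130.6   45.2]
 [ 523.2  -94.6   45.2]
 [ 559.1  -94.4   44.8]
 [ 595.2  -94.6   45. ]
 [ 631.3  -94.7   44.9]]
[36.  35.7 36.  35.9 36.  35.8 36.2 36. ]
[ 5.67997530e+02 -1.84458351e+02 -2.08885823e-03  4.49501195e+01] -0.11968276070926916 0.07754078551389623
[[ 522.8 -274.4   45. ]
 [ 522.9 -238.4   45. ]
 [ 523.  -202.4   45. ]
 [ 523.  -166.4   45. ]
 [ 523.1 -130.4   45. ]
 [ 523.2  -94.4   45. ]
 [ 559.2  -94.4   45. ]
 [ 595.2  -94.5   45. ]
 [ 631.2  -94.6   45. ]]
scene [ 5.67592344e+02 -1.84567854e+02 -1.15906390e-03] 0.04812100807560544
side [ 5.68418160e+02 -1.83407092e+02 -2.42515138e-03] 0.036490467297164236
1 [-0.01  0.01]
2 [-0.    0.03]
3 [0.   0.01]
4 [-0.03 -0.  ]
7 [-0.02  0.02]
8 [-0.01 -0.03]
9 [-0.03 -0.02]
the job is handed in; nothing more can be done
None
```

I ran the closed fingertips along all nine rivets of the L-shaped guide in order, from rivet 1 round the corner to rivet 9, and handed the job in at about 11.5 s. The hand-in gave no verdict.

- **Finding the rivets:** I triangulated them from the scene and side cameras. The fit residual was 0.08 px, the spacing 36 mm, and the bar top came out at about 45 mm against the 44 mm given.
- **Pressing:** The fingertips stayed within about 2.5 mm of each rivet. The bar gave roughly 4–5 mm throughout, going by tip height and the side picture. The upward force at the rivets read 1.7–3.1 N, with about 1 N of sensor noise.
- **Final checks:** The hand is about 160 mm above the bar. The seven rivets I re-measured in the side picture are within 0.03 px of where they started, so the bar has sprung back. By eye, the straight guide and the loose things have not moved. The pinch pot is partly hidden behind the arm in the last scene picture, but the side view shows it in place.

No check failed. The one mismatch was that the arm settled 1–2 mm off its commanded position while coming down at rivet 1, well inside the 17 mm allowed.

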